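Fetch the deep tray from under the top tray and restack

ROBOT

A 6-joint arm with a two-finger parallel gripper is mounted at the origin on a cart in front of the work surface, level with it; the furniture and walls round the work are solid. World frame = base frame: x ahead of the robot, y to its left, z up, the work surface at z = 0. Lengths are in m, angles in degrees, forces in N, time in s.
With the tool pointing down it reaches from about 0.25 to 0.725 m from the base axis. Payload 9.7 kg.
Tool frame: the origin (TCP) lies at the very end of the fingers, on their centre line; the grasp point (between the pads) lies 19 mm behind it; y points along the fingers, x is the direction in which the jaws open and shut, and the axes are right-handed (so a half turn about y gives the same grasp; the last joint's range is limited). The gripper opens to 85 mm and grips with 20 to 120 N. Pads are 22 mm wide; open, the fingers measure 114 mm over their backs; the gripper's body (76 mm by 85 mm) begins 54 mm behind the grasp point. The pads swing forward as they close: fully open they stand 13 mm farther back than shut.
Start: joints at [-74.083, 4.979, 10.078, 95.1, 0, 90], TCP at [0.151, -0.529, 0.231] pointing down, gripper open.
Joint ranges: [-179.16, 179.16], [-48.56, 103.87], [-65.8, 70.77], [-126.05, 130.52], [-82.76, 87.17], [-180, 180]. Speed limits (degrees/s): [127.2, 127.2, 147.25, 180, 180, 180].

INTERFACE

Orientations are given as [roll, pitch, yaw] about the fixed x, y, z axes, in that order (R = Rz(yaw) Ry(pitch) Rx(roll)).
In Python, from workcell import bot gives the robot as it stands.
- The arm moves only by the shell command python3 -m jog 'ROWS' [FORCE]. ROWS is JSON, a list of rows, each a list of 7 numbers: the closure, from 0 (fully open) to 1 (shut), then the shift along the world's x, y, z in units of 25 mm (1.0 is 25 mm), then the turn, a rotation vector about the world's x, y, z in units of 5 degrees (1.0 is 5 degrees). A call has 1 to 5 rows; each row is the pose to reach, as a shift and turn from the pose commanded when the call began; what a row does not reach only later rows make up. A row lasts 1/10 s, in which the tool goes at most 50 mm and 8.59 degrees, less where a joint would pass 70% of its speed; a pose out of reach is approached as far as the arm can. A call with a gripper value outside its range is refused whole. The fingers move at their own pace and stop on an object; FORCE is the grip in N (left out, the last holds). Time passes only in rows, so rows that repeat a pose let the fingers close. It gives the time, the measured TCP pose, the force and the opening at its end, in the units of the state.
- bot.get_obs(): the state, without advancing time (a new reading comes with each control period).
- bot.camera(name): name is "side" or "top" or "wrist"; returns (picture, depth): 480x640x3 uint8, red, green, blue; 480x640 float32, m along the optical axis (not along the pixel's ray), 0 where there is no reading.
- bot.camera_model(name): a dict with "fx", "fy", "cx", "cy" (pixels), "rvec" (rotation vector, rad) and "tvec" (3), from world to camera coordinates, as OpenCV has them; the wrist camera has in their place "tool_from_camera" (4x4, takes a point from camera to tool coordinates, whose origin is the TCP and whose axes are the tool frame's). Camera axes: x right, y down, z forward; pixel columns grow to the right and rows downward; lengths in m; the calibration is good to about 2 mm. A picture is of the moment at which its call begins: read the wrist's pose just before it. camera_model takes no time and is no camera call.
- bot.job_done(): hands the job in, once; it reports no verdict.
Trained networks look in the newest picture that a camera, given by its name, has taken for a name from the list of things; names that differ only in an ending like _2 or _b are one class to them, and where a whole thing is asked for, a point or a joint stands for the part that bears it (a point fixed in the world has none). Each returns a list of dicts, best first, with "conf" (0 to 1); they miss things now and then, are a little off and sometimes report something else, mostly with a low value. They report only what shows in the picture. A call takes as long as a camera call.
- bot.regions_of(camera, label): "pixels" (480x640 bool, what is visible of it) and "point" ([row, column] in pixels, amid what is visible of it).
The state is a dict: "time": time; "q": joint angles; "qd": joint speeds; "joint_efforts": joint torques, N m; "ee_pos": TCP position; "tcp_rot": TCP orientation; "wrist_force": force on the tool from outside, world axes, zero at the start; "torque": the same for the moment, N m; "opening": finger opening in m.
Only numpy, scipy, OpenCV 4.12 (cv2) and the standard library are available. Lean on these libraries where they do the work, as an engineer would, in place of code of your own. Each camera call takes 0.05 s, during which the arm holds its last target. There are 200 camera calls.

TASK

Fetch the deep tray of turned knobs for the job on the order pad: lift the shallow tray off the top of it and set that aside upright on the bare bench, away from the stand, then stand the deep tray upright on the middle of the blue order pad, lengthwise along the pad. Finish by putting the shallow tray back on the slanted stand, nested squarely in the rim of the tray that stayed there. Set the trays down rather than dropping them, and leave the bottom tray, the mug, the wax tin and the tape where they are.

Things in the scene. Friction and masses are not known exactly. Their poses are not given: they have to be found in the camera images.
- tray_stand: slanted wooden tray stand, fixed, 122 x 184, 85 high at the rear; origin on the bench under its centre. Deck slopes 25 deg (0.436 rad) up along its +x, low front with a lip (22 above the deck) at -x; middle of the deck's face 52 above the origin. On it a stack: base_tray, deep_tray, top_tray from below, each square to the deck (tilted 25 deg about y), nothing above or beside it
- base_tray: bottom tray, stays on the stand: open pale wood tray, dark edging at the rim, 64 wide (its x) x 150 long (y), walls 6; origin at centre of its underside, z up. Its foot, 6 high, 47 x 133, fits in the rim of a tray below with 2.5 play all round; 40 high in all (a tray nested in it has its origin 34 above this one along z)
- deep_tray: tray to fetch, second in the stack, deeper, three dark turned knobs fixed inside below the rim: open pale wood tray, dark edging at the rim, 64 wide (its x) x 150 long (y), walls 6; origin at centre of its underside, z up. Its foot, 6 high, 47 x 133, fits in the rim of a tray below with 2.5 play all round; 54 high in all, 0.2 to 0.4 kg. Grasp across the 64 mm width, outside the long walls, at mid-length
- top_tray: shallow tray on top, one divider: open pale wood tray, dark edging at the rim, 64 wide (its x) x 150 long (y), walls 6; origin at centre of its underside, z up. Its foot, 6 high, 47 x 133, fits in the rim of a tray below with 2.5 play all round; 40 high in all, 0.14 to 0.28 kg. Grasp as the deep tray; may go back either way round
- pad: blue order pad (notebook) lying flat and fixed on the bench, 210 (its x) x 152 (its y), its upper face 11 above the bench; origin under its middle
- pad_mid (a point): middle of the pad's upper face, 11 above the bench; axes as the pad's
- mug: white mug, 92 across, 95 high, handle to its -y, loose, standing at the back midway between the stand and the pad; origin at its underside. Leave alone
- wax_tin: low round tin, 70 across, 29 high, loose, front right of the work; origin at its underside. Leave alone
- masking_tape: roll of tape lying flat, 104 across, 25 high, loose, front left of the work; origin at its underside. Leave alone

How it is judged:
By the outcome, as a careful person would: the job done as asked, in the order asked, and still so for the second after the job is handed in, with the robot touching nothing.
It also fails if it takes over 70 s, if anything falls off the work surface, if the arm or the gripper's body presses on something with over 40 N, if the wrist force passes 120 N, or if a joint passes its speed limit or range.

## Working session

There is one attempt and no reset: what is moved stays moved. The work goes in short steps, Python scripts to look and compute and a shell command to move; the robot and the scene stay as the last step left them, time stands still between calls to the robot, and variables do not carry over. Pictures are saved under pics/ and viewed, about 8 in all and at most 12, crops included, and the job is handed in when it is done.

```bash
mkdir -p pics; ls; cat > h.py <<'E'
import numpy as np, cv2
from scipy.spatial.transform import Rotation as R
from workcell import bot
np.set_printoptions(precision=4,suppress=True)
def world(cam,depth,m,obs=None):
    d=depth
    v,u=np.nonzero(m&(d>0)); z=d[v,u]
    p=np.c_[(u-m_['cx'])/m_['fx']*z,(v-m_['cy'])/m_['fy']*z,z] if False else None
    c=bot.camera_model(cam)
    p=np.c_[(u-c['cx'])/c['fx']*z,(v-c['cy'])/c['fy']*z,z]
    if 'rvec' in c:
        Rm=R.from_rotvec(np.ravel(c['rvec'])).as_matrix(); return (p-np.ravel(c['tvec']))@Rm
    T=np.array(c['tool_from_camera']); p=p@T[:3,:3].T+T[:3,3]
    Rt=R.from_euler('xyz',obs['tcp_rot'],degrees=True).as_matrix()
    return p@Rt.T+np.array(obs['ee_pos'])
def save(n,im): cv2.imwrite('pics/'+n+'.png',im[:,:,::-1])
E
sed -i '/if False/d' h.py
cat > l.py <<'E'
from h import *
o=bot.get_obs(); print({k:o[k] for k in('time','ee_pos','tcp_rot','wrist_force','opening')})
ims=[]
for cam in('top','side'):
    im,d=bot.camera(cam); ims.append(im)
    np.savez('/tmp/%s.npz'%cam,im=im,d=d)
    for l in('tray_stand','base_tray','deep_tray','top_tray','pad','mug','wax_tin','masking_tape'):
        for r in bot.regions_of(cam,l)[:2]:
            p=world(cam,d,r['pixels']); 
            if len(p)<10: continue
            print(cam,l,round(r['conf'],2),r['point'],'med',np.median(p,0),'lo',np.percentile(p,2,axis=0),'hi',np.percentile(p,98,axis=0))
            if r['conf']>.5: np.save('/tmp/%s_%s.npy'%(cam,l),p)
save('a',cv2.resize(np.vstack(ims),(448,600)) if 0 else np.hstack([cv2.resize(i,(400,300)) for i in ims]))
save('top0',ims[0]);save('side0',ims[1])
E
python3 l.py
```

```text
pics
{'time': 0.0, 'ee_pos': array([ 0.1508, -0.5287,  0.2306]), 'tcp_rot': array([-90.    ,   0.0764, -74.0827]), 'wrist_force': array([ 0.1143,  0.2627, -0.7858]), 'opening': 0.08545991182858692}
top tray_stand 0.61 [185.1, 216.6] med [0.6354 0.2239 0.072 ] lo [0.5473 0.1583 0.0057] hi [0.6592 0.3356 0.0869]
top base_tray 0.67 [192.1, 202.9] med [0.6157 0.2499 0.0861] lo [0.6083 0.1768 0.0691] hi [0.6233 0.3177 0.1025]
top base_tray 0.34 [201.5, 407.5] med [ 0.5951 -0.2293  0.0115] lo [ 0.4956 -0.3013  0.0061] hi [ 0.6964 -0.1567  0.0165]
top deep_tray 0.42 [146.0, 308.5] med [0.7166 0.0077 0.0588] lo [ 0.6724 -0.0605  0.027 ] hi [0.7569 0.0525 0.0964]
top top_tray 0.76 [214.4, 197.7] med [0.5524 0.2494 0.142 ] lo [0.5171 0.1735 0.0051] hi [0.5865 0.3225 0.1761]
top pad 0.88 [200.2, 407.0] med [ 0.5949 -0.2293  0.0115] lo [ 0.4958 -0.3006  0.0062] hi [ 0.6964 -0.1573  0.0165]
top wax_tin 0.81 [306.0, 379.2] med [ 0.3252 -0.1573  0.0286] lo [ 0.2927 -0.1888  0.0201] hi [ 0.3564 -0.1252  0.0338]
top masking_tape 0.93 [292.6, 232.7] med [0.3427 0.207  0.0239] lo [ 0.2915  0.1579 -0.00
[... 372 characters left out ...]

side deep_tray 0.65 [175.9, 347.1] med [0.5806 0.1733 0.1133] lo [0.5432 0.1697 0.0827] hi [0.6108 0.2939 0.1421]
side top_tray 0.94 [143.0, 330.3] med [0.556  0.2441 0.1463] lo [0.5215 0.1701 0.1249] hi [0.5901 0.3202 0.1752]
side top_tray 0.7 [389.5, 398.4] med [ 0.5997 -0.2405  0.0119] lo [ 0.4992 -0.306   0.0058] hi [ 0.7005 -0.1591  0.0144]
side pad 0.84 [387.1, 397.9] med [ 0.6001 -0.2405  0.0119] lo [ 0.4993 -0.3064  0.0054] hi [ 0.7005 -0.1589  0.0144]
side mug 0.94 [246.4, 434.9] med [ 0.7135 -0.0014  0.0668] lo [ 0.6763 -0.069   0.0077] hi [0.7609 0.0533 0.0953]
side wax_tin 0.96 [357.8, 216.4] med [ 0.3301 -0.1702  0.0283] lo [ 0.2982 -0.1937  0.0027] hi [ 0.3606 -0.1298  0.0313]
```

```bash
cat > fit.py <<'E'
from h import *
for c in('top','side'):
    p=np.load(f'/tmp/{c}_pad.npy'); p=p[abs(p[:,2]-.0115)<.006]
    r=cv2.minAreaRect((p[:,:2]*1000).astype(np.float32)); print(c,'pad',r)
    p=np.load(f'/tmp/{c}_top_tray.npy')
    Rt=R.from_euler('y',-25,degrees=True).as_matrix() # tray axes as columns: x=(cos,0,sin)
    q=p@Rt
    w=np.percentile(q[:,2],98); print(c,'rim height along n',w, np.histogram(q[:,2],12))
    k=q[abs(q[:,2]-w)<.006]
    r=cv2.minAreaRect((k[:,:2]*1000).astype(np.float32)); print('rim rect in deck coords',r, 'world centre',Rt@[r[0][0]/1000,r[0][1]/1000,np.median(k[:,2])])
    # plane fit on rim
    cc=k.mean(0); n=np.linalg.svd((k-cc),full_matrices=False)[2][2]; print('n world',Rt@n, n)
E
python3 fit.py
python3 -c "
import numpy as np,cv2
a=np.load('/tmp/top.npz')['im'];b=np.load('/tmp/side.npz')['im']
cv2.imwrite('pics/a.png',np.hstack([cv2.resize(a,(400,300)),cv2.resize(b,(400,300))])[:,:,::-1])"
```

```text
top pad ((596.297607421875, -228.89111328125), (149.50596618652344, 210.87411499023438), 86.14977264404297)
top rim height along n -0.08059249819632112 (array([   2,    8,   40,    0,    0,    0,    0,    0,    8, 1264,  398,
        679]), array([-0.2574, -0.2423, -0.2272, -0.2122, -0.1971, -0.182 , -0.1669,
       -0.1518, -0.1367, -0.1217, -0.1066, -0.0915, -0.0764]))
rim rect in deck coords ((562.8547973632812, 248.06375122070312), (67.34919738769531, 152.08103942871094), 1.07437264919281) world centre [0.5454 0.2481 0.1622]
n world [-0.4191 -0.0047  0.9079] [ 0.0039 -0.0047  1.    ]
side pad ((600.626953125, -231.11865234375), (155.05284118652344, 210.7109375), 85.44353485107422)
side rim height along n -0.20036428280099974 (array([   7,  379, 1236, 1251, 1270, 1234, 1273, 1245, 1258, 1255, 1229,
        766]), array([-0.3023, -0.2933, -0.2844, -0.2755, -0.2665, -0.2576, -0.2487,
       -0.2398, -0.2308, -0.2219, -0.213 , -0.204 , -0.1951]))
rim rect in deck coords ((467.6144104003906, -225.49957275390625), (151.44140625, 28.43601417541504), 85.70122528076172) world centre [ 0.5094 -0.2255  0.014 ]
n world [ 0.0678 -0.0014 -0.9977] [-0.3602 -0.0014 -0.9329]
```

View pics/a.png

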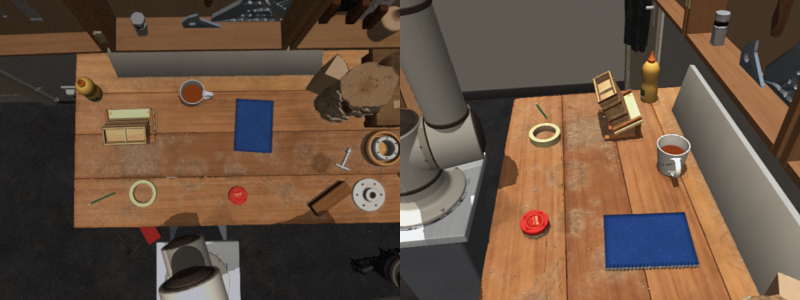

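The top view (left half) shows the stand with its stack at (130,125), the mug at (195,92), the pad at (253,125), the tape at (143,193) and the tin at (237,195). The bench between the tin and the mug is bare. The measured rim height (0.162) agrees with the geometry. Now moving above the stack.

```bash
python3 -m jog '[[0,0.7,1.55,0.1,0,0,0.75],[0,1.4,3.1,0.2,0,0,1.5],[0,2.1,4.65,0.3,0,0,2.25],[0,2.8,6.2,0.4,0,0,3],[0,3.5,7.75,0.5,0,0,3.75]]' 60
python3 -m jog '[[0,0.7,1.55,0.1,0,0,0.75],[0,1.4,3.1,0.2,0,0,1.5],[0,2.1,4.65,0.3,0,0,2.25],[0,2.8,6.2,0.4,0,0,3],[0,3.5,7.75,0.5,0,0,3.75]]'
python3 -m jog '[[0,0.7,1.55,0.1,0,0,0.75],[0,1.4,3.1,0.2,0,0,1.5],[0,2.1,4.65,0.3,0,0,2.25],[0,2.8,6.2,0.4,0,0,3],[0,3.5,7.75,0.5,0,0,3.75]]'
```

```text
time: 1.4
ee_pos: [0.2386, -0.3336, 0.2439]
tcp_rot: [-90.0, -0.0, -55.2]
wrist_force: [1.2, -0.8, 0.9]
opening: 0.0851
time: 1.9
ee_pos: [0.3261, -0.1398, 0.2566]
tcp_rot: [-90.0, -0.1, -36.5]
wrist_force: [1.6, -0.8, 0.3]
opening: 0.0855
time: 2.4
ee_pos: [0.4137, 0.0543, 0.2691]
tcp_rot: [-90.0, -0.0, -17.7]
wrist_force: [0.6, -1.2, -0.3]
opening: 0.0856
```

```bash
python3 -m jog '[[0,0.7,1.55,0,0,0,0.75],[0,1.4,3.1,0,0,0,1.5],[0,2.1,4.65,0,0,0,2.25],[0,2.8,6.2,0,0,0,3],[0,3.5,7.75,0,0,0,3.75]]'
python3 -m jog '[[0,0,0,0,0,-1.25,0],[0,0,0,0,0,-2.5,0],[0,0,0,0,0,-3.75,0],[0,0,0,0,0,-5,0],[0,0,0,0,0,-5,0]]'
cat > w.py <<'E'
import sys
from h import *
n=sys.argv[1]; labs=sys.argv[2:]
o=bot.get_obs(); print(o['time'],o['ee_pos'],o['tcp_rot'],o['wrist_force'],o['q'])
im,d=bot.camera('wrist'); save(n,im); np.savez('/tmp/w.npz',im=im,d=d)
Rt=R.from_euler('yz',[-25,1],degrees=True).as_matrix()
for l in labs:
    for r in bot.regions_of('wrist',l)[:2]:
        p=world('wrist',d,r['pixels'],o)
        if len(p)<50: continue
        q=p@Rt; h=np.histogram(q[:,2],40); w=np.percentile(q[:,2],97)
        k=q[abs(q[:,2]-w)<.005]; b=cv2.minAreaRect((k[:,:2]*1000).astype(np.float32))
        print(l,r['conf'],r['point'],len(p),'rimh',w,'rect',b,'world',Rt@[b[0][0]/1e3,b[0][1]/1e3,np.median(k[:,2])])
E
python3 w.py w1 top_tray deep_tray base_tray
```

```text
time: 2.9
ee_pos: [0.5012, 0.2479, 0.2688]
tcp_rot: [-90.0, -0.0, 1.1]
wrist_force: [0.9, -0.1, -0.1]
opening: 0.0851
time: 3.4
ee_pos: [0.4985, 0.2456, 0.2676]
tcp_rot: [-90.5, -25.1, 1.1]
wrist_force: [-0.5, 1.5, -0.3]
opening: 0.0853
3.4 [0.4985 0.2456 0.2676] [-90.468  -25.0556   1.1143] [-0.4754  1.4664 -0.2681] [ 33.0266 -15.6361  -9.0334  75.1943 -13.3439 119.4829]
top_tray 0.96 [214.4, 319.4] 14917 rimh -0.08436068276548062 rect ((567.6123657226562, 238.396728515625), (65.1595230102539, 151.70388793945312), 0.2424689084291458) world [0.5463 0.248  0.1624]
deep_tray 0.47 [279.9, 45.7] 6095 rimh -0.10606683845857569 rect ((290.0681457519531, 202.39688110351562), (20.910858154296875, 82.06330108642578), 0.16207146644592285) world [0.3049 0.2078 0.0247]
```

View pics/w1.png

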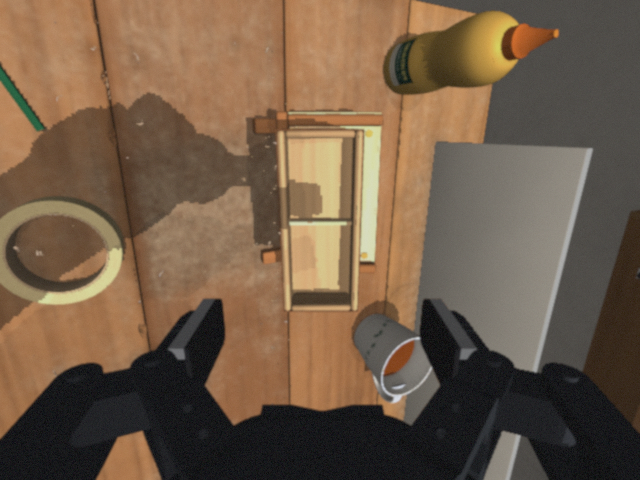

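The close look shows the top tray at columns 283–362, rows 130–308, with its divider at row 220. The stand's deck shows beyond it, and nothing is in the way. The rim centre agrees with the top view within 1 mm. Approaching along the deck normal.

```bash
python3 -m jog '[[0,0.65,0,-1.5,0,0,0],[0,1.3,0,-3,0,0,0],[0,1.3,0,-3,0,0,0]]'
```

```text
time: 3.9
ee_pos: [0.5333, 0.2448, 0.1877]
tcp_rot: [-90.7, -24.5, 1.0]
wrist_force: [0.6, -0.2, 0.4]
opening: 0.0856
```

```bash
cat > g.py <<'E'
import sys
from h import *
def delta(pos,rpy):
    o=bot.get_obs(); a=R.from_euler('xyz',o['tcp_rot'],degrees=True); b=R.from_euler('xyz',rpy,degrees=True)
    print('shift',(np.array(pos)-o['ee_pos'])/.025,'turn',np.degrees((b*a.inv()).as_rotvec())/5)
if __name__=='__main__':
    v=list(map(float,sys.argv[1:])); delta(v[:3],v[3:])
E
python3 g.py .5598 .2483 .1334 -90 -25 1.2
```

```text
shift [ 1.0597  0.1404 -2.1713] turn [ 0.1257 -0.0969  0.0905]
```

```bash
python3 -m jog '[[0,0.1,0.14,-0.2,0.12,-0.1,0.1],[0,0.55,0.14,-1.1,0.12,-0.1,0.1],[0,0.9,0.14,-1.9,0.12,-0.1,0.1],[0,1.06,0.14,-2.17,0.12,-0.1,0.1],[0,1.06,0.14,-2.17,0.12,-0.1,0.1]]'; python3 g.py .5598 .2483 .1334 -90 -25 1.2
```

```text
time: 4.4
ee_pos: [0.5602, 0.2497, 0.1401]
tcp_rot: [-89.8, -25.5, 1.2]
wrist_force: [-0.3, -0.4, 0.3]
opening: 0.0855
shift [-0.0171 -0.0574 -0.2691] turn [-0.0465  0.1014 -0.0244]
```

```bash
python3 -m jog '[[0,0,0,0,0,0,0],[0,0,0,0,0,0,0]]'; python3 g.py .5598 .2483 .1334 -90 -25 1.2
```

```text
time: 4.6
ee_pos: [0.5602, 0.2501, 0.1415]
tcp_rot: [-89.7, -25.6, 1.2]
wrist_force: [-0.3, 0.4, -0.8]
opening: 0.0852
shift [-0.0171 -0.0706 -0.3236] turn [-0.057   0.1235 -0.0287]
```

```bash
python3 -m jog '[[0,0,-0.06,-0.3,-0.05,0.12,0],[0,0,-0.06,-0.3,-0.05,0.12,0],[0,0,-0.06,-0.3,-0.05,0.12,0]]'; python3 g.py .5598 .2483 .1334 -90 -25 1.2
```

```text
time: 4.9
ee_pos: [0.5597, 0.248, 0.1318]
tcp_rot: [-90.0, -24.9, 1.4]
wrist_force: [0.3, -0.2, 0.0]
opening: 0.0853
shift [0.0037 0.011  0.0637] turn [ 0.0095 -0.0245 -0.0259]
```

```bash
python3 -m jog '[[0.5,0,0,0,0,0,0],[0.5,0,0,0,0,0,0],[0.5,0,0,0,0,0,0],[0.5,0,0,0,0,0,0],[0.5,0,0,0,0,0,0]]' 50; python3 g.py .5598 .2483 .1334 -90 -25 1.2; python3 - <<'E'
from h import *
im,d=bot.camera('side'); save('s1',cv2.resize(im[90:250,220:460],(720,480),interpolation=cv2.INTER_CUBIC))
E
```

```text
time: 5.4
ee_pos: [0.5599, 0.2482, 0.1325]
tcp_rot: [-90.0, -24.9, 1.3]
wrist_force: [-2.5, 0.5, 4.0]
opening: 0.0634
shift [-0.0046  0.0049  0.037 ] turn [ 0.0033 -0.0136 -0.026 ]
```

View pics/s1.png

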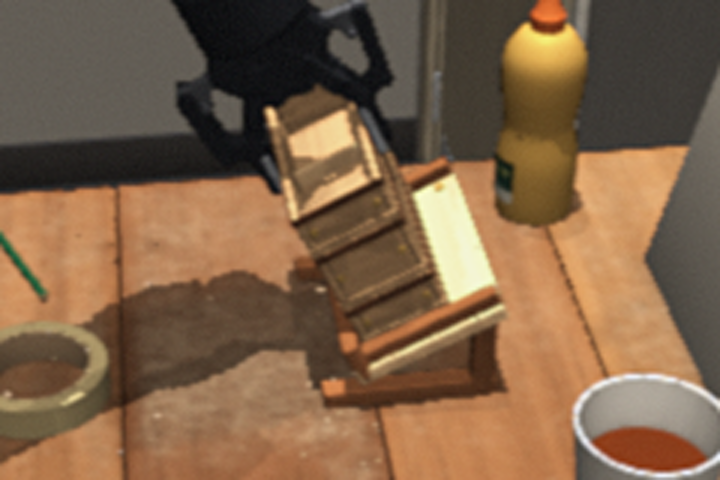

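The pads hold only the top tray, opening 63.4 mm. Lifting along the normal and watching that the deep tray stays.

```bash
python3 -m jog '[[0.5,-0.1,0,0.23,0,0,0],[0.5,-0.21,0,0.45,0,0,0],[0.5,-0.42,0,0.91,0,0,0],[0.5,-0.84,0,1.8,0,0,0],[0.5,-1.27,0,2.72,0,0,0]]'
python3 -m jog '[[0.5,-0.4,0,1,0,0,0],[0.5,-0.8,0,2,0,0,0],[0.5,-0.8,0,2,0,0,0]]'
python3 w.py w2 top_tray; python3 - <<'E'
from h import *
im,d=bot.camera('side'); save('s2',cv2.resize(im[60:260,200:460],(780,600),interpolation=cv2.INTER_CUBIC))
E
```

```text
time: 5.95
ee_pos: [0.5272, 0.2479, 0.2009]
tcp_rot: [-90.1, -24.9, 1.3]
wrist_force: [0.5, 0.5, -1.3]
opening: 0.0634
time: 6.25
ee_pos: [0.5082, 0.2488, 0.2553]
tcp_rot: [-89.8, -25.2, 1.3]
wrist_force: [0.6, -0.7, -1.1]
opening: 0.063
6.25 [0.5082 0.2488 0.2553] [-89.8207 -25.2335   1.291 ] [ 0.649  -0.6713 -1.0714] [ 32.3755 -15.1711 -10.149   72.9549 -12.5577 118.5863]
top_tray 0.62 [260.1, 320.7] 49131 rimh 0.04900624848937373 rect ((572.594482421875, 260.4436340332031), (65.74853515625, 111.04673767089844), 0.2856273651123047) world [0.4941 0.2691 0.2854]
```

View pics/s2.png

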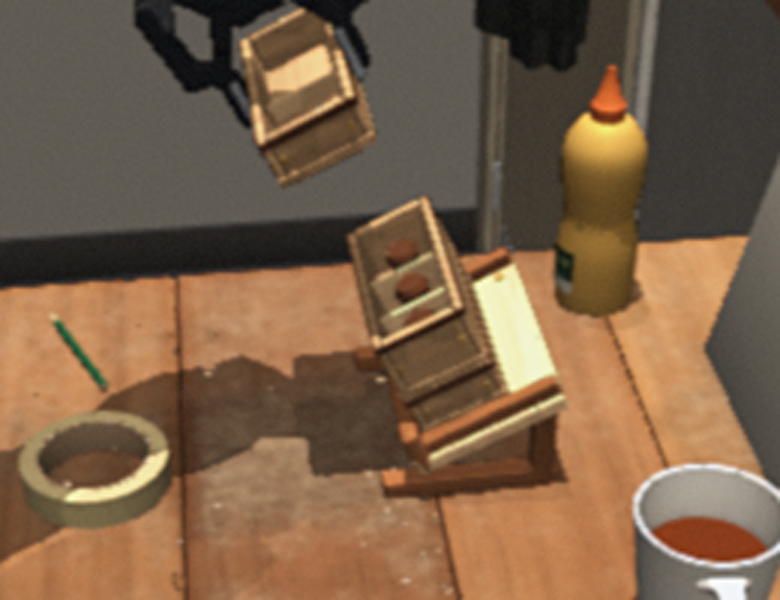

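The lift was clean: the deep tray stays put with its knobs showing, and the top tray is square in the grip. Now to the bare bench at (0.47, 0).

```bash
python3 -m jog '[[0.5,-0.3,-1.8,0,0,0,0],[0.5,-0.6,-3.6,0,0,1.25,0],[0.5,-0.9,-5.4,-0.5,0,2.5,0],[0.5,-1.2,-7.4,-1,0,3.75,0],[0.5,-1.5,-9.2,-1.5,0,5,0]]'
python3 -m jog '[[0.5,0,-0.8,-1.5,0,0,0],[0.5,0,-0.8,-3,0,0,0],[0.5,0,-0.8,-4.5,0,0,0],[0.5,0,-0.8,-5.5,0,0,0],[0.5,0,-0.8,-5.5,0,0,0]]'
python3 g.py .47 0 .012 -90 0 1.2
```

```text
time: 6.9
ee_pos: [0.4699, 0.0162, 0.2116]
tcp_rot: [-89.4, 0.3, 1.2]
wrist_force: [2.1, 0.5, -2.7]
opening: 0.0635
time: 7.4
ee_pos: [0.4677, -0.0022, 0.0701]
tcp_rot: [-89.5, 0.6, 1.2]
wrist_force: [0.6, 0.5, -0.6]
opening: 0.0628
shift [ 0.0934  0.0896 -2.3221] turn [-0.1056 -0.1144  0.0033]
```

```bash
python3 -m jog '[[0.5,0,0,-0.6,-0.1,-0.1,0],[0.5,0,0,-1.2,-0.1,-0.1,0],[0.5,0,0,-1.7,-0.1,-0.1,0],[0.5,0,0,-2,-0.1,-0.1,0],[0.5,0,0,-2,-0.1,-0.1,0]]'
python3 -m jog '[[0.5,0,0,-0.1,0,0,0],[0.5,0,0,-0.1,0,0,0]]';python3 g.py .47 0 .008 -90 0 1.2
```

```text
time: 7.9
ee_pos: [0.47, -0.0019, 0.024]
tcp_rot: [-90.0, -0.3, 1.2]
wrist_force: [0.6, 0.9, -1.5]
opening: 0.0633
time: 8.1
ee_pos: [0.4708, -0.0019, 0.0228]
tcp_rot: [-90.0, -0.4, 1.2]
wrist_force: [-0.3, -0.0, -1.8]
opening: 0.0631
shift [-0.0325  0.0771 -0.5925] turn [-0.0061  0.0844 -0.0036]
```

```bash
python3 -m jog '[[0.5,0,0,-0.2,0,0.08,0],[0.5,0,0,-0.4,0,0.08,0],[0.5,0,0,-0.4,0,0.08,0]]'
python3 -m jog '[[0.5,0,0,-0.06,0,0,0],[0.5,0,0,-0.12,0,0,0],[0.5,0,0,-0.12,0,0,0]]'
```

```text
time: 8.4
ee_pos: [0.4702, -0.0019, 0.0117]
tcp_rot: [-90.0, 0.1, 1.2]
wrist_force: [0.2, -0.4, -1.7]
opening: 0.0634
time: 8.7
ee_pos: [0.4705, -0.0019, 0.0094]
tcp_rot: [-90.0, 0.0, 1.2]
wrist_force: [-0.1, 0.6, -2.2]
opening: 0.0634
```

```bash
python3 -m jog '[[0.5,0,0,-0.06,0,0,0],[0.5,0,0,-0.12,0,0,0],[0.5,0,0,-0.12,0,0,0]]'
```

```text
time: 9.0
ee_pos: [0.4707, -0.0019, 0.0068]
tcp_rot: [-90.0, -0.0, 1.2]
wrist_force: [-0.9, 0.3, 2.5]
opening: 0.0631
```

```bash
python3 -m jog '[[0.5,0,0,-0.04,0,0,0],[0.5,0,0,-0.08,0,0,0]]'
```

```text
time: 9.2
ee_pos: [0.4708, -0.0019, 0.0067]
tcp_rot: [-90.0, -0.1, 1.2]
wrist_force: [-12.7, 0.3, 31.0]
opening: 0.0633
```

```bash
python3 -m jog '[[0.5,0,0,0.08,0,0,0],[0.3,0,0,0.08,0,0,0],[0,0,0,0.08,0,0,0],[0,0,0,0.08,0,0,0],[0,0,0,0.08,0,0,0]]'; python3 -m jog '[[0,0,0,0.5,0,0,0],[0,0,0,1.5,0,0,0],[0,0,0,3,0,0,0],[0,0,0,5,0,0,0],[0,0,0,6.5,0,0,0]]'
```

```text
time: 9.7
ee_pos: [0.4705, -0.0019, 0.0063]
tcp_rot: [-90.0, 0.0, 1.2]
wrist_force: [0.7, 0.8, 0.3]
opening: 0.0855
time: 10.2
ee_pos: [0.4707, -0.0019, 0.1728]
tcp_rot: [-90.0, -0.1, 1.2]
wrist_force: [1.0, -0.1, 0.6]
opening: 0.0854
```

```bash
python3 -m jog '[[0,0,1.8,1.4,0,0,0],[0,0,3.6,1.4,0,-1.25,0],[0,0,5.4,1.4,0,-2.5,0],[0,0.3,7.4,1.4,0,-3.75,0],[0,0.5,9.2,1.4,0,-5,0]]';python3 -m jog '[[0,0,0.8,1,0,0,0],[0,0,0.8,1,0,0,0],[0,0,0.8,1,0,0,0]]';  python3 w.py w3 deep_tray base_tray; python3 - <<'E'
from h import *
im,d=bot.camera('top'); 
for r in bot.regions_of('top','top_tray')[:2]:
    p=world('top',d,r['pixels']); k=p[abs(p[:,2]-.04)<.006]; print(r['conf'],len(k),np.percentile(p[:,2],97)); 
    if len(k)>20: print(cv2.minAreaRect((k[:,:2]*1000).astype(np.float32)))
E
```

```text
time: 10.7
ee_pos: [0.4831, 0.2302, 0.2063]
tcp_rot: [-90.4, -25.4, 1.3]
wrist_force: [1.1, 0.5, -0.7]
opening: 0.0853
time: 11.0
ee_pos: [0.483, 0.2485, 0.2303]
tcp_rot: [-90.5, -25.0, 1.4]
wrist_force: [0.0, -0.4, -0.0]
opening: 0.0857
11.0 [0.483  0.2485 0.2303] [-90.5017 -25.0465   1.4068] [ 0.0292 -0.373  -0.0385] [ 34.3991 -17.8996 -14.8926  71.8666 -13.7604 120.5239]
deep_tray 0.88 [218.4, 352.2] 14148 rimh -0.11837061179184322 rect ((568.0104370117188, 239.19859313964844), (64.66954803466797, 151.07875061035156), 0.1779242902994156) world [0.561  0.249  0.1318]
0.89 447 0.042492361032405765
((469.5469055175781, -1.352294921875), (65.19161224365234, 150.9568634033203), 1.1982371807098389)
```

View pics/w3.png

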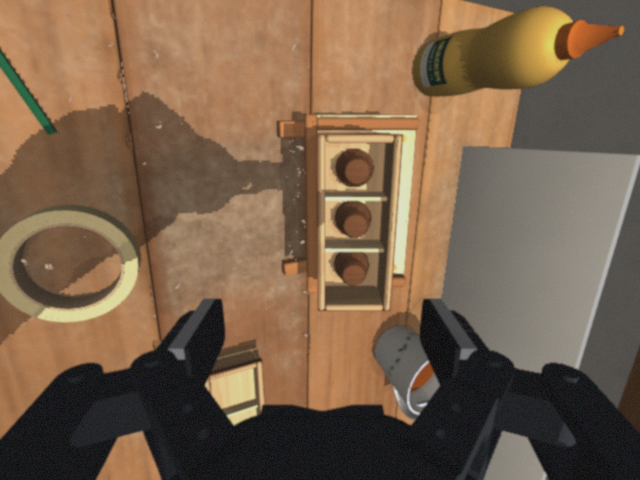

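The top tray stands upright on the bench at (0.470, -0.001). The deep tray's rim (columns 318–403, rows 135–310) is exactly 34 mm below the earlier rim, as it should be. Next, the deep tray.

```bash
python3 g.py .548 .249 .16 -90 -25 1.2; python3 g.py .578 .2493 .0955 -90 -25 1.2
```

```text
shift [ 2.5857  0.0781 -2.7503] turn [ 0.1014 -0.0055  0.0352]
shift [ 3.7857  0.0901 -5.3303] turn [ 0.1014 -0.0055  0.0352]
```

```bash
python3 -m jog '[[0,1.05,0.08,0.5,0.1,0,0],[0,1.8,0.08,-1.1,0.1,0,0],[0,2.59,0.08,-2.75,0.1,0,0],[0,2.59,0.08,-2.75,0.1,0,0],[0,2.59,0.08,-2.75,0.1,0,0]]';python3 g.py .578 .2493 .0955 -90 -25 1.2
```

```text
time: 11.75
ee_pos: [0.5476, 0.249, 0.1596]
tcp_rot: [-90.1, -24.9, 1.1]
wrist_force: [0.6, -0.1, 0.7]
opening: 0.0854
shift [ 1.2144  0.011  -2.5621] turn [ 0.0106 -0.0213  0.0344]
```

```bash
python3 -m jog '[[0,0.4,0,-0.8,0,0,0],[0,0.8,0,-1.65,0,0,0],[0,1.2,0,-2.5,0,0,0],[0,1.2,0,-2.5,0,0,0],[0,1.2,0,-2.5,0,0,0]]';python3 g.py .578 .2493 .0955 -90 -25 1.2
```

```text
time: 12.25
ee_pos: [0.5781, 0.2503, 0.1]
tcp_rot: [-89.9, -25.1, 1.1]
wrist_force: [-0.8, -0.2, 1.5]
opening: 0.0854
shift [-0.0032 -0.0395 -0.1792] turn [-0.012   0.0185  0.0194]
```

```bash
python3 -m jog '[[0,0,-0.04,-0.12,0,0,0],[0,0,-0.04,-0.12,0,0,0]]';python3 -m jog '[[0.5,0,0,0,0,0,0],[0.5,0,0,0,0,0,0],[0.5,0,0,0,0,0,0],[0.5,0,0,0,0,0,0],[0.5,0,0,0,0,0,0]]' 60; python3 g.py .578 .2493 .0955 -90 -25 1.2
```

```text
time: 12.45
ee_pos: [0.578, 0.2494, 0.0964]
tcp_rot: [-89.9, -25.1, 1.1]
wrist_force: [0.0, -0.8, 0.5]
opening: 0.0857
time: 12.95
ee_pos: [0.5779, 0.2493, 0.0959]
tcp_rot: [-90.0, -25.1, 1.1]
wrist_force: [-4.7, -0.7, 7.0]
opening: 0.0638
shift [ 0.0043 -0.0007 -0.0141] turn [-0.0087  0.0102  0.0135]
```

```bash
python3 -m jog '[[0.5,-0.1,0,0.23,0,0,0],[0.5,-0.21,0,0.45,0,0,0],[0.5,-0.42,0,0.91,0,0,0],[0.5,-0.84,0,1.8,0,0,0],[0.5,-1.27,0,2.72,0,0,0]]'
python3 -m jog '[[0.5,-0.5,0,1.2,0,0,0],[0.5,-1,0,2.4,0,0,0],[0.5,-1.4,0,3.6,0,0,0],[0.5,-1.4,0,3.6,0,0,0]]'
python3 - <<'E'
from h import *
ims=[]
im,d=bot.camera('side'); ims.append(im[60:260,200:460])
Rt=R.from_euler('yz',[-25,1.2],degrees=True).as_matrix()
im,d=bot.camera('top'); ims.append(im[120:280,120:328])
for c in('top',):
  for r in bot.regions_of(c,'base_tray')[:2]:
    q=world(c,d,r['pixels'])@Rt; w=np.percentile(q[:,2],97);k=q[abs(q[:,2]-w)<.005]; b=cv2.minAreaRect((k[:,:2]*1000).astype(np.float32))
    print(r['conf'],b,Rt@[b[0][0]/1e3,b[0][1]/1e3,np.median(k[:,2])])
save('s3',np.hstack([cv2.resize(i,(400,308),interpolation=cv2.INTER_CUBIC) for i in ims]))
E
```

```text
time: 13.45
ee_pos: [0.5452, 0.2489, 0.1636]
tcp_rot: [-90.0, -25.0, 1.1]
wrist_force: [0.1, 0.2, -2.2]
opening: 0.0634
time: 13.85
ee_pos: [0.5112, 0.2499, 0.2592]
tcp_rot: [-89.7, -25.4, 1.0]
wrist_force: [0.3, 0.0, -1.5]
opening: 0.0633
0.64 ((567.41650390625, 235.8214874267578), (149.7099151611328, 66.70288848876953), 89.93958282470703) [0.5799 0.248  0.0881]
```

View pics/s3.png

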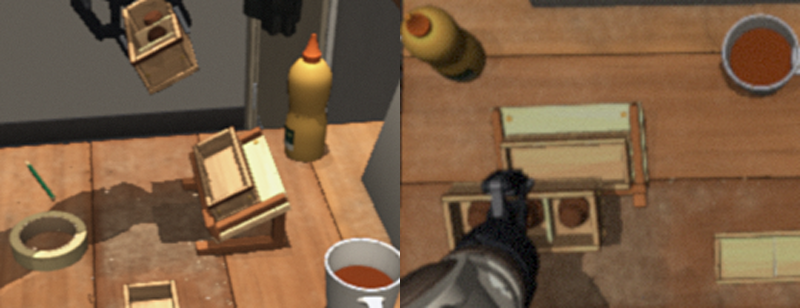

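```bash
python3 -m jog '[[0.5,0,-1.2,0,0,1,0],[0.5,0,-2.8,0,0,2,0],[0.5,0,-4.4,0,0,3,0],[0.5,0,-6,0,0,4,0],[0.5,0,-7.6,0,0,5,0]]'
python3 -m jog '[[0.5,0,-1.2,0,0,0,-1.6],[0.5,0,-2.4,0,0,0,-3.2],[0.5,0,-3.6,0,0,0,-4.8],[0.5,0,-4.8,0,0,0,-6.4],[0.5,0,-6,0,0,0,-8]]'
python3 -m jog '[[0.5,0.7,-1.1,-0.4,0,0,-1.6],[0.5,1.4,-2.2,-0.8,0,0,-3.2],[0.5,2.1,-3.3,-1.2,0,0,-4.8],[0.5,2.8,-4.4,-1.6,0,0,-6.4],[0.5,3.5,-5.5,-2,0,0,-8]]'
python3 g.py .598 -.23 .12 -90 0 -94.2
```

```text
time: 14.5
ee_pos: [0.5107, 0.0574, 0.2517]
tcp_rot: [-89.5, 0.3, 1.0]
wrist_force: [0.5, 1.0, -2.3]
opening: 0.0631
time: 15.0
ee_pos: [0.5107, -0.0924, 0.251]
tcp_rot: [-89.6, 0.1, -39.3]
wrist_force: [0.0, -0.1, -2.9]
opening: 0.0631
time: 15.5
ee_pos: [0.5987, -0.2298, 0.2003]
tcp_rot: [-89.7, 0.1, -79.3]
wrist_force: [0.8, 0.1, -1.6]
opening: 0.0633
shift [-0.0272 -0.0089 -3.2107] turn [-0.0184  0.069  -2.9703]
```

```bash
python3 -m jog '[[0.5,0,0,-0.8,0,0,-1],[0.5,0,0,-1.6,0,0,-2],[0.5,0,0,-2.4,0,0.07,-2.97],[0.5,0,0,-3.2,0,0.07,-2.97],[0.5,0,0,-3.2,0,0.07,-2.97]]'
python3 w.py w4; python3 - <<'E'
from h import *
o=bot.get_obs()
for r in bot.regions_of('wrist','pad')[:2]:
    d=np.load('/tmp/w.npz')['d']; p=world('wrist',d,r['pixels'],o); p=p[abs(p[:,2]-.011)<.008]
    if len(p)>50: print(r['conf'],len(p),cv2.minAreaRect((p[:,:2]*1000).astype(np.float32)),np.median(p[:,2]))
E
python3 g.py .598 -.23 .03 -90 0 -94.2
```

```text
time: 16.0
ee_pos: [0.5966, -0.2279, 0.1177]
tcp_rot: [-90.3, 0.1, -93.9]
wrist_force: [-0.8, 0.8, -2.8]
opening: 0.0631
16.0 [ 0.5966 -0.2279  0.1177] [-90.2787   0.1352 -93.8547] [-0.7716  0.8483 -2.7966] [-20.9312  16.7589  11.0963  84.6435   0.0474 162.9231]
0.62 11264 ((686.911865234375, -237.78515625), (153.3647003173828, 35.05415344238281), 86.22827911376953) 0.014801019218769973
shift [-0.0017 -0.0647 -3.6737] turn [-0.0092  0.0041 -0.0736]
```

View pics/w4.png

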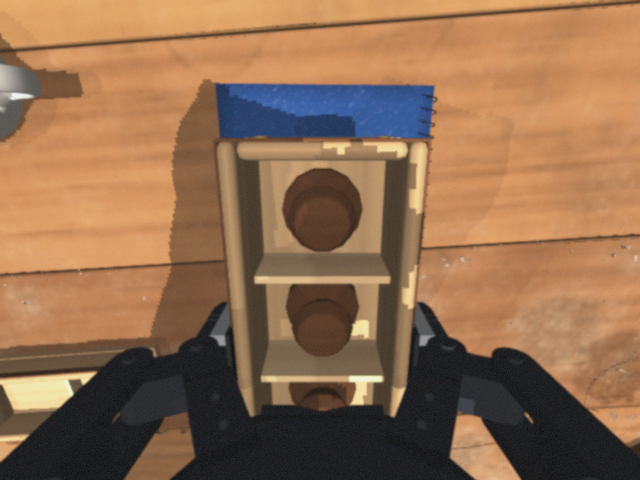

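The wrist view shows the pad's far strip at rows 85–138, parallel to the tray. It puts the pad's middle at (0.5995, -0.232) and its yaw at -3.8°, matching the other two views within 3 mm. Lowering.

```bash
python3 -m jog '[[0.5,0.08,-0.12,-0.8,0,0,0],[0.5,0.08,-0.12,-1.6,0,0,0],[0.5,0.08,-0.12,-2.4,0,0,0],[0.5,0.08,-0.12,-3,0,0,0],[0.5,0.08,-0.12,-3.2,0,0,0]]'
python3 -m jog '[[0.5,0,0,0,0,0,0],[0.5,0,0,0,0,0,0]]';python3 g.py .5985 -.231 .026 -90 0 -94
```

```text
time: 16.6
ee_pos: [0.6002, -0.2313, 0.0417]
tcp_rot: [-89.9, 0.0, -93.8]
wrist_force: [0.8, 0.4, -2.6]
opening: 0.0634
time: 16.8
ee_pos: [0.6011, -0.2316, 0.044]
tcp_rot: [-89.8, -0.0, -93.8]
wrist_force: [0.6, -0.2, -2.2]
opening: 0.0632
shift [-0.1042  0.0244 -0.7189] turn [ 0.0049  0.0423 -0.0326]
```

```bash
python3 -m jog '[[0.5,-0.08,0,-0.25,0,0.04,0],[0.5,-0.08,0,-0.5,0,0.04,0],[0.5,-0.08,0,-0.6,0,0.04,0],[0.5,-0.08,0,-0.6,0,0.04,0]]'
python3 -m jog '[[0.5,0,0,-0.04,0,0,0],[0.5,0,0,-0.08,0,0,0],[0.5,0,0,-0.08,0,0,0]]'
```

```text
time: 17.2
ee_pos: [0.5982, -0.2313, 0.0271]
tcp_rot: [-90.1, 0.0, -93.8]
wrist_force: [-0.2, 0.6, -2.8]
opening: 0.0635
time: 17.5
ee_pos: [0.5986, -0.2314, 0.0258]
tcp_rot: [-90.1, 0.0, -93.8]
wrist_force: [-0.5, 0.3, -2.1]
opening: 0.0634
```

```bash
python3 -m jog '[[0.5,0,0,-0.04,0,0,0],[0.5,0,0,-0.06,0,0,0],[0.5,0,0,-0.06,0,0,0]]'
```

```text
time: 17.8
ee_pos: [0.5987, -0.2315, 0.0248]
tcp_rot: [-90.0, -0.0, -93.8]
wrist_force: [-1.6, 1.7, 3.6]
opening: 0.0632
```

```bash
python3 -m jog '[[0.3,0,0,0,0,0,0],[0,0,0,0,0,0,0],[0,0,0,0,0,0,0],[0,0,0,0,0,0,0]]'; python3 -m jog '[[0,0,0,0.5,0,0,0],[0,0,0,1.5,0,0,0],[0,0,0,3,0,0,0],[0,0,0,4.5,0,0,0],[0,0,0,6,0,0,0]]'
python3 -m jog '[[0,-0.6,1,0,0,0,1.6],[0,-1.2,2,0,0,0,3.2],[0,-1.8,3,0,0,0,4.8],[0,-2.4,4,0,0,0,6.4],[0,-3,5,0,0,0,8]]'
python3 -m jog '[[0,-0.5,1,0,0,0,1.6],[0,-1,2,0,0,0,3.2],[0,-1.5,3,0,0,0,4.8],[0,-2,4,0,0,0,6.4],[0,-2.1,4.2,0,0,0,8]]'
python3 g.py .47 -.0015 .16 -90 0 1.2
```

```text
time: 18.2
ee_pos: [0.5985, -0.2314, 0.0241]
tcp_rot: [-90.1, 0.0, -93.8]
wrist_force: [0.9, 0.1, 0.6]
opening: 0.0852
time: 18.7
ee_pos: [0.5984, -0.2314, 0.1768]
tcp_rot: [-90.0, -0.0, -93.8]
wrist_force: [0.4, -0.3, 0.2]
opening: 0.0855
time: 19.2
ee_pos: [0.5229, -0.1055, 0.1753]
tcp_rot: [-90.0, -0.0, -53.5]
wrist_force: [0.7, 1.8, 0.2]
opening: 0.0854
time: 19.7
ee_pos: [0.4701, 0.0004, 0.1757]
tcp_rot: [-90.0, -0.1, -13.4]
wrist_force: [0.5, -0.4, 0.3]
opening: 0.0857
shift [-0.0051 -0.0767 -0.6265] turn [0.0067 0.0126 2.9217]
```

Finish the turn, then check both placed trays and the base tray from the top and side.

```bash
python3 -m jog '[[0,0,-0.08,0,0,0,1.5],[0,0,-0.08,-0.6,0,0,2.92],[0,0,-0.08,-0.6,0,0,2.92]]'
cat > chk.py <<'E'
from h import *
import sys
ims=[]
def rect(p,h,Rt=np.eye(3)):
    q=p@Rt; k=q[abs(q[:,2]-h)<.006]
    if len(k)<30: return len(k)
    b=cv2.minAreaRect((k[:,:2]*1000).astype(np.float32)); return b,Rt@[b[0][0]/1e3,b[0][1]/1e3,np.median(k[:,2])]
for c in('top','side'):
    im,d=bot.camera(c); ims.append(cv2.resize(im,(400,300)))
    for l in sys.argv[2:]:
        for r in bot.regions_of(c,l)[:1]:
            p=world(c,d,r['pixels']); Rt=np.eye(3)
            if len(p)>30 and np.median(p[:,1])>.15: Rt=R.from_euler('yz',[-25,1.2],degrees=True).as_matrix()
            if len(p)>30: print(c,l,r['conf'],r['point'],np.median(p,0),rect(p,np.percentile((p@Rt)[:,2],97),Rt))
save(sys.argv[1],np.hstack(ims))
E
python3 chk.py c1 deep_tray base_tray mug wax_tin masking_tape; python3 w.py w5; python3 - <<'E'
from h import *
o=bot.get_obs(); d=np.load('/tmp/w.npz')['d']
for r in bot.regions_of('wrist','top_tray')[:2]:
    p=world('wrist',d,r['pixels'],o); p=p[abs(p[:,2]-.04)<.006]
    if len(p)>50: print(r['conf'],len(p),cv2.minAreaRect((p[:,:2]*1000).astype(np.float32)),np.median(p[:,2]))
E
python3 g.py .47 -.0015 .0075 -90 0 1.2
```

```text
time: 20.0
ee_pos: [0.4705, -0.0033, 0.1589]
tcp_rot: [-90.1, 0.1, 0.9]
wrist_force: [-0.3, -0.5, 0.1]
opening: 0.0852
top deep_tray 0.73 [198.0, 409.2] [ 0.5969 -0.232   0.0429] (((596.5389404296875, -231.09762573242188), (65.78755950927734, 151.23069763183594), 86.2311782836914), array([ 0.5965, -0.2311,  0.0644]))
top base_tray 0.75 [206.5, 207.7] [0.5874 0.2511 0.0674] (((567.1959838867188, 236.51959228515625), (66.45782470703125, 151.49560546875), 0.1945076435804367), array([0.5799, 0.2487, 0.0877]))
top mug 0.76 [148.9, 307.7] [0.7164 0.0075 0.0588] (((714.1215209960938, 10.87789535522461), (89.95244598388672, 90.14987182617188), 41.368377685546875), array([0.7141, 0.0109, 0.0939]))
top wax_tin 0.79 [308.7, 380.9] [ 0.3236 -0.1566  0.0287] (((323.3597106933594, -156.52920532226562), (67.03771209716797, 65.66781616210938), 18.7774658203125), array([ 0.3234, -0.1565,  0.0299]))
top masking_tape 0.78 [298.7, 214.9] [0.3405 0.2084 0.024 ] (((287.0936584472656, 202.25186157226562), (78.15911865234375, 23.16925621032715), 89.77540588378906), array([0.3002, 0.2086, 0.0262]))
side deep
[... 594 characters left out ...]
357.2, 217.9] [ 0.33   -0.1702  0.0283] (((327.9955139160156, -160.27877807617188), (69.3304214477539, 69.3970947265625), 2.622612953186035), array([ 0.328 , -0.1603,  0.0288]))
side masking_tape 0.75 [208.3, 229.6] [0.3419 0.1928 0.0204] (((291.4079895019531, 198.7383270263672), (76.62513732910156, 24.297401428222656), 89.34814453125), array([0.3055, 0.2052, 0.0253]))
20.6 [ 0.4711 -0.0034  0.1593] [-90.066    0.0035   0.7376] [-0.0148 -0.1909 -1.0058] [-0.3793 -6.6734 -9.3989 87.2767 -0.066  88.8831]
0.74 4269 ((470.8642578125, -1.2280426025390625), (65.2200927734375, 151.25965881347656), 1.1432040929794312) 0.03977836450882809
shift [-0.0432  0.0763 -6.0728] turn [ 0.013  -0.0003  0.09  ]
```

View pics/c1.png

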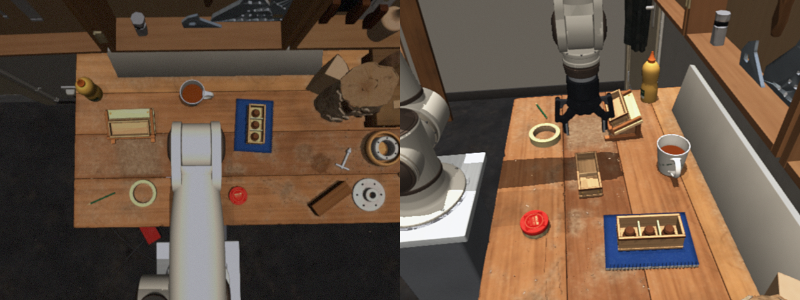

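The picture shows the deep tray upright and lengthwise in the middle of the pad, about 2 mm off. The base tray, mug, tin and tape are unmoved, and the shallow tray is upright on bare bench. The nest has only 2.5 mm of play, so I'll take one close look at the base rim before picking up the shallow tray.

```bash
python3 -m jog '[[0,0,1.9,1,0,0,0],[0,0,3.8,1.4,0,-1.25,0],[0,0,5.7,1.4,0,-2.5,0],[0,0.3,7.6,1.4,0,-3.75,0],[0,0.5,9.4,1.4,0,-5,0]]';python3 -m jog '[[0,0,0.7,0,0,0,0],[0,0,0.7,0,0,0,0],[0,0,0.7,0,0,0,0],[0,0,0.7,0,0,0,0]]';  python3 w.py w6 base_tray top_tray; python3 w.py w7 base_tray
```

```text
time: 21.2
ee_pos: [0.4836, 0.2338, 0.1956]
tcp_rot: [-90.3, -25.4, 0.8]
wrist_force: [0.7, -0.6, -1.3]
opening: 0.0857
time: 21.6
ee_pos: [0.4839, 0.2481, 0.1944]
tcp_rot: [-90.4, -25.0, 0.8]
wrist_force: [-0.1, -0.2, -0.2]
opening: 0.0851
21.6 [0.4839 0.2481 0.1944] [-90.4319 -24.9783   0.7707] [-0.0677 -0.2309 -0.2248] [ 34.3706 -18.0959 -18.973   68.1454 -13.8839 121.113 ]
top_tray 0.66 [390.7, 244.0] 2687 rimh -0.15524970013675063 rect ((426.81439208984375, 64.05110168457031), (7.110936641693115, 26.021728515625), 87.28015899658203) world [0.4519 0.0719 0.0383]
21.75 [0.4841 0.248  0.1944] [-90.4216 -24.9923   0.73  ] [-1.7035 -0.522  -0.0947] [ 34.3553 -18.0979 -18.9794  68.1291 -13.8914 121.1332]
base_tray 0.85 [212.1, 371.0] 12967 rimh -0.16635533612439135 rect ((567.6480102539062, 239.28555297851562), (65.21098327636719, 151.19473266601562), 0.2517932057380676) world [0.581  0.2495 0.0881]
base_tray 0.19 [391.6, 242.3] 2712 rimh -0.15576841995910223 rect ((427.7348327636719, 63.76475524902344), (27.954925537109375, 7.529419898986816), 2.2239670753479004) world [0.4529 0.0717 0.0384]
```

```bash
python3 -m jog '[[0,-0.1,-1.9,0.2,0,0,0],[0,-0.2,-3.8,0.2,0,1.25,0],[0,-0.3,-5.7,0,0,2.5,0],[0,-0.4,-7.6,-0.5,0,3.75,0],[0,-0.5,-9.4,-1.4,0,5,0]]';python3 -m jog '[[0,0,-0.5,0,0,0,0],[0,0,-0.5,0,0,0,0]]'; python3 g.py .4705 -.0013 .0075 -90 0 1.2
```

```text
time: 22.35
ee_pos: [0.4718, 0.0121, 0.1615]
tcp_rot: [-90.0, -0.1, 0.7]
wrist_force: [2.0, 1.1, 0.7]
opening: 0.0854
time: 22.55
ee_pos: [0.4712, -0.0001, 0.1585]
tcp_rot: [-90.1, 0.1, 0.5]
wrist_force: [-0.5, -0.4, 0.1]
opening: 0.0854
shift [-0.0299 -0.0489 -6.0384] turn [ 0.015  -0.0208  0.1351]
```

```bash
python3 -m jog '[[0,0,-0.05,-1.4,0,0,0.13],[0,0,-0.05,-2.8,0,0,0.13],[0,0,-0.05,-4.2,0,0,0.13],[0,0,-0.05,-5,0,0,0.13],[0,0,-0.05,-5.6,0,0,0.13]]'; python3 -m jog '[[0,0,0,0,0,0,0],[0,0,0,0,0,0,0]]'; python3 g.py .4705 -.0013 .0075 -90 0 1.2
```

```text
time: 23.05
ee_pos: [0.4708, 0.0021, 0.0191]
tcp_rot: [-90.1, -0.1, 1.5]
wrist_force: [0.5, -0.3, -0.0]
opening: 0.0852
time: 23.25
ee_pos: [0.4715, 0.0016, 0.0209]
tcp_rot: [-90.1, -0.1, 1.5]
wrist_force: [-0.1, 0.2, -0.2]
opening: 0.0855
shift [-0.0409 -0.1154 -0.5351] turn [ 0.0116  0.0273 -0.0552]
```

```bash
python3 -m jog '[[0,-0.03,-0.11,-0.3,0,0.02,-0.05],[0,-0.03,-0.11,-0.5,0,0.02,-0.05],[0,-0.03,-0.11,-0.5,0,0.02,-0.05]]'; python3 -m jog '[[0.5,0,0,0,0,0,0],[0.5,0,0,0,0,0,0],[0.5,0,0,0,0,0,0],[0.5,0,0,0,0,0,0],[0.5,0,0,0,0,0,0]]' 50; python3 g.py .4705 -.0013 .0075 -90 0 1.2
```

```text
time: 23.55
ee_pos: [0.4701, -0.0021, 0.0066]
tcp_rot: [-90.1, 0.1, 1.1]
wrist_force: [0.2, 0.5, -0.2]
opening: 0.0854
time: 24.05
ee_pos: [0.4707, -0.0021, 0.0074]
tcp_rot: [-90.1, 0.1, 1.2]
wrist_force: [0.1, -0.5, 6.1]
opening: 0.0636
shift [-0.007   0.0331  0.0052] turn [ 0.0143 -0.0113  0.0088]
```

```bash
python3 -m jog '[[0.5,0,0,0.4,0,0,0],[0.5,0,0,1.5,0,0,0],[0.5,0,0,3.3,0,0,0],[0.5,0,0,5.2,0,0,0],[0.5,0,0,7,0,0,0]]';python3 -m jog '[[0.5,0.2,1.9,1,0,-1.25,0],[0.5,0.4,3.8,2,0,-2.5,0],[0.5,0.6,5.7,3,0,-3.75,0],[0.5,0.8,7.6,3.3,0,-5,0],[0.5,1.0,9.4,3.3,0,-5,0]]'; python3 -m jog '[[0.5,0,0.6,0,0,0,0],[0.5,0,0.6,0,0,0,0]]'; python3 g.py .538 .2486 .18 -90 -25 1.25
```

```text
time: 24.55
ee_pos: [0.4698, -0.002, 0.1841]
tcp_rot: [-90.1, 0.1, 1.2]
wrist_force: [1.5, 0.5, -1.3]
opening: 0.0633
time: 25.05
ee_pos: [0.4928, 0.2295, 0.2672]
tcp_rot: [-90.4, -25.3, 1.2]
wrist_force: [1.3, -0.6, -0.8]
opening: 0.0635
time: 25.25
ee_pos: [0.494, 0.2452, 0.2637]
tcp_rot: [-90.6, -24.8, 1.5]
wrist_force: [-0.1, -0.7, -1.8]
opening: 0.0636
shift [ 1.7594  0.1359 -3.3482] turn [ 0.1181 -0.0382  0.0061]
```

```bash
python3 -m jog '[[0.5,0.6,0.13,-1.1,0.12,-0.04,0],[0.5,1.2,0.13,-2.2,0.12,-0.04,0],[0.5,1.76,0.13,-3.3,0.12,-0.04,0],[0.5,1.76,0.13,-3.3,0.12,-0.04,0],[0.5,1.76,0.13,-3.3,0.12,-0.04,0]]'; python3 g.py .563 .2486 .1262 -90 -25 1.25
```

```text
time: 25.75
ee_pos: [0.5387, 0.2451, 0.1816]
tcp_rot: [-90.0, -25.0, 0.9]
wrist_force: [0.4, -0.3, -1.0]
opening: 0.0634
shift [ 0.9727  0.1381 -2.2168] turn [0.0011 0.0033 0.0642]
```

```bash
python3 -m jog '[[0.5,0.35,0.14,-0.8,0,0,0.06],[0.5,0.7,0.14,-1.6,0,0,0.06],[0.5,0.97,0.14,-2.2,0,0,0.06],[0.5,0.97,0.14,-2.2,0,0,0.06],[0.5,0.97,0.14,-2.2,0,0,0.06]]'; python3 g.py .5736 .2486 .1037 -90 -25 1.25
```

```text
time: 26.25
ee_pos: [0.5633, 0.25, 0.1287]
tcp_rot: [-89.9, -25.2, 1.3]
wrist_force: [0.3, 0.4, -1.8]
opening: 0.0634
shift [ 0.4117 -0.0557 -1.0004] turn [-0.0186  0.0363 -0.0107]
```

```bash
python3 -m jog '[[0.5,0.2,-0.05,-0.5,-0.02,0.03,0],[0.5,0.41,-0.05,-1,-0.02,0.03,0],[0.5,0.41,-0.05,-1,-0.02,0.03,0],[0.5,0.41,-0.05,-1,-0.02,0.03,0]]'; python3 g.py .577 .2486 .0966 -90 -25 1.25; python3 w.py w8; python3 - <<'E'
from h import *
im,d=bot.camera('side'); save('s4',cv2.resize(im[110:260,240:440],(800,600),interpolation=cv2.INTER_CUBIC))
E
```

```text
time: 26.65
ee_pos: [0.5731, 0.2486, 0.101]
tcp_rot: [-90.1, -24.9, 1.4]
wrist_force: [0.5, 0.5, -1.6]
opening: 0.0632
shift [ 0.1566  0.0018 -0.1769] turn [ 0.0168 -0.023  -0.013 ]
26.65 [0.5731 0.2486 0.101 ] [-90.0895 -24.8832   1.3529] [ 0.4501  0.5126 -1.5853] [ 28.5105  -7.1766 -20.4322  54.3572 -11.154  114.9634]
```

View pics/s4.png

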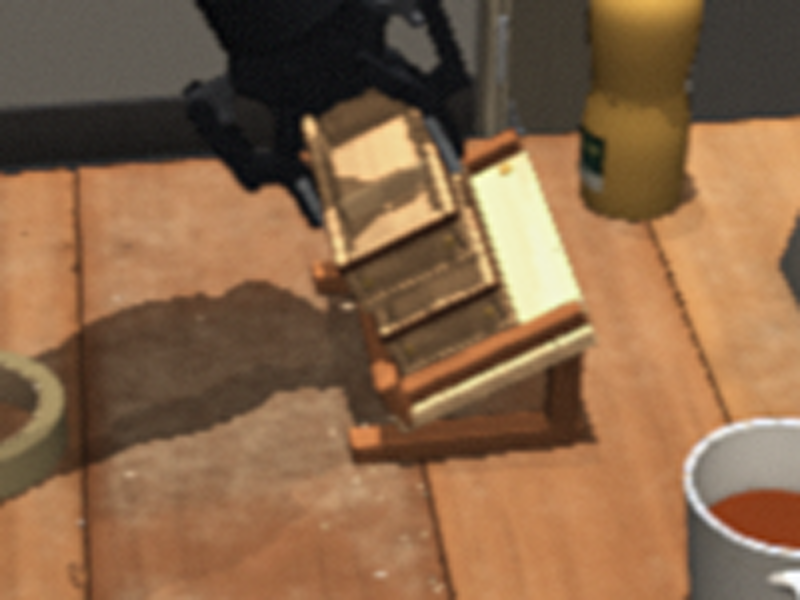

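The side view shows the shallow tray hovering squarely over the base tray, still about 14 mm clear. Correcting 1.5 mm and lowering in small steps.

```bash
python3 -m jog '[[0.5,0.1,0,-0.08,0,-0.02,0],[0.5,0.15,0,-0.17,0.01,-0.02,0],[0.5,0.15,0,-0.17,0.01,-0.02,0],[0.5,0.15,0,-0.17,0.01,-0.02,0]]'; python3 g.py .577 .2486 .0966 -90 -25 1.25;python3 g.py .5804 .2486 .0894 -90 -25 1.25
```

```text
time: 27.15
ee_pos: [0.577, 0.2488, 0.0975]
tcp_rot: [-90.0, -25.0, 1.3]
wrist_force: [0.0, 0.5, -2.2]
opening: 0.0633
shift [-0.0017 -0.0071 -0.0345] turn [ 0.0001  0.0091 -0.0147]
shift [ 0.1343 -0.0071 -0.3225] turn [ 0.0001  0.0091 -0.0147]
```

```bash
python3 -m jog '[[0.5,0.03,0,-0.07,0,0,0],[0.5,0.06,0,-0.14,0,0,0],[0.5,0.07,0,-0.16,0,0,0],[0.5,0.07,0,-0.16,0,0,0]]'; python3 g.py .5804 .2486 .0894 -90 -25 1.25
```

```text
time: 27.55
ee_pos: [0.5788, 0.2487, 0.0933]
tcp_rot: [-90.0, -25.0, 1.3]
wrist_force: [-0.3, 0.2, -1.5]
opening: 0.0632
shift [ 0.0649 -0.0052 -0.1549] turn [ 0.0016  0.0072 -0.0141]
```

No contact yet, and the foot is inside the rim. Going on down.

```bash
python3 -m jog '[[0.5,0.02,0,-0.05,0,0,0],[0.5,0.04,0,-0.1,0,0,0],[0.5,0.04,0,-0.1,0,0,0]]'; python3 -m jog '[[0.5,0.01,0,-0.03,0,0,0],[0.5,0.02,0,-0.05,0,0,0],[0.5,0.02,0,-0.05,0,0,0]]';python3 g.py .5804 .2486 .0894 -90 -25 1.25
```

```text
time: 27.85
ee_pos: [0.5798, 0.2487, 0.0907]
tcp_rot: [-90.0, -25.0, 1.3]
wrist_force: [0.5, 0.3, -1.5]
opening: 0.0635
time: 28.15
ee_pos: [0.5803, 0.2488, 0.0898]
tcp_rot: [-90.0, -25.1, 1.3]
wrist_force: [-0.6, -0.1, -1.4]
opening: 0.0635
shift [ 0.0031 -0.0077 -0.0176] turn [-0.0004  0.0105 -0.0145]
```

```bash
python3 -m jog '[[0.5,0.01,0,-0.03,0,0,0],[0.5,0.02,0,-0.05,0,0,0],[0.5,0.02,0,-0.05,0,0,0]]'
```

```text
time: 28.45
ee_pos: [0.5804, 0.2488, 0.0897]
tcp_rot: [-90.0, -25.1, 1.3]
wrist_force: [-10.9, -2.4, 10.5]
opening: 0.0635
```

Contact came at the expected depth (0.3 mm high), so it is seated. Releasing and backing off along the normal.

```bash
python3 -m jog '[[0.4,0,0,0.02,0,0,0],[0.25,0,0,0.02,0,0,0],[0,0,0,0.02,0,0,0],[0,0,0,0.02,0,0,0],[0,0,0,0.02,0,0,0]]'; python3 -m jog '[[0,-0.3,0,0.65,0,0,0],[0,-0.84,0,1.8,0,0,0],[0,-1.6,0,3.4,0,0,0],[0,-2.3,0,5,0,0,0],[0,-3,0,6.4,0,0,0]]'; python3 w.py w9 top_tray base_tray; python3 -m jog '[[0,-0.5,-1.5,0.5,0,1,0],[0,-1,-3,0.7,0,2,0],[0,-1.5,-4.5,0.7,0,3,0],[0,-2,-6,0.7,0,4,0],[0,-2.5,-7.5,0.7,0,5,0]]'; python3 chk.py c2 top_tray base_tray deep_tray mug wax_tin masking_tape; python3 - <<'E'
from h import *
im,d=bot.camera('side'); b=im[110:260,240:440]; a=cv2.imread('pics/w9.png')[:,:,::-1]
save('s5',np.hstack([cv2.resize(b,(400,300),interpolation=cv2.INTER_CUBIC),cv2.resize(a,(400,300))]))
E
```

```text
time: 28.95
ee_pos: [0.581, 0.2488, 0.0891]
tcp_rot: [-90.0, -25.1, 1.3]
wrist_force: [0.9, 0.4, -1.1]
opening: 0.0855
time: 29.45
ee_pos: [0.5053, 0.2487, 0.2513]
tcp_rot: [-90.0, -25.1, 1.3]
wrist_force: [0.9, 0.7, 0.5]
opening: 0.0853
29.45 [0.5053 0.2487 0.2513] [-89.9558 -25.1258   1.2929] [0.8641 0.7154 0.5214] [ 32.5994 -15.4223 -10.7443  72.8201 -12.7075 118.8332]
top_tray 0.78 [212.1, 321.6] 12154 rimh -0.13237445407920573 rect ((568.318603515625, 239.2598876953125), (65.09955596923828, 150.6897430419922), 0.3894220292568207) world [0.5672 0.2492 0.1192]
time: 30.1
ee_pos: [0.4428, 0.0599, 0.2658]
tcp_rot: [-89.4, 0.2, 1.2]
wrist_force: [1.4, -0.5, -0.7]
opening: 0.0852
top top_tray 0.87 [204.4, 194.0] [0.5805 0.2684 0.1001] (((568.2606811523438, 237.13504028320312), (66.6421890258789, 152.1128692626953), 0.39295855164527893), array([0.5663, 0.249 , 0.1192]))
top base_tray 0.75 [191.0, 215.0] [0.6149 0.2255 0.086 ] 25
top deep_tray 0.56 [199.2, 406.6] [ 0.5969 -0.2315  0.0439] (((596.7940673828125, -231.0986328125), (65.90629577636719, 151.55795288085938), 86.46185302734375)
[... 1097 characters left out ...]
232.60003662109375), (68.39628601074219, 151.32916259765625), 86.01094055175781), array([ 0.6008, -0.2326,  0.064 ]))
side mug 0.84 [249.4, 434.4] [ 0.7134 -0.0013  0.0665] (((719.007568359375, 8.788154602050781), (94.55702209472656, 90.71443176269531), 76.97200012207031), array([0.719 , 0.0088, 0.0932]))
side wax_tin 0.91 [359.4, 215.6] [ 0.3302 -0.17    0.0283] (((328.8154296875, -160.00531005859375), (69.3983383178711, 68.34408569335938), 68.92113494873047), array([ 0.3288, -0.16  ,  0.0288]))
side masking_tape 0.94 [218.0, 235.5] [0.3457 0.1965 0.019 ] (((290.5588073730469, 198.47933959960938), (23.971677780151367, 78.14092254638672), 1.1199299097061157), array([0.3049, 0.2049, 0.0247]))
```

View pics/s5.png

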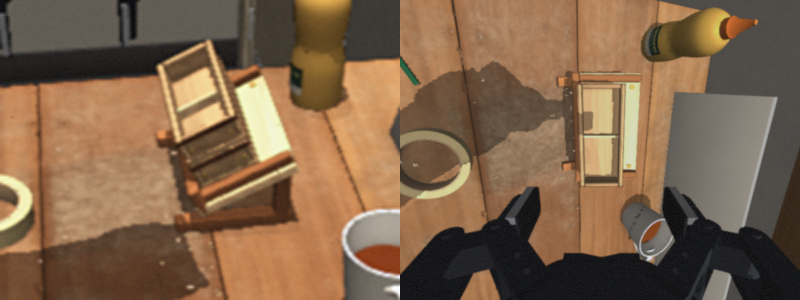

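The shallow tray is nested. Its rim is 34.0 mm above the base rim, in-plane offset is under 1 mm, and it is square within 0.3°. Handing in.

```bash
python3 -c "
from workcell import bot
print(bot.job_done())"
```

```text
the job is handed in; nothing more can be done
None
```

The job is done and handed in at about 30 s, with the gripper open and clear of everything.

- **Shallow tray:** I lifted it off the stack along the deck's normal and set it upright on the bare bench at about (0.47, 0). At the end I put it back on the stand. The last close look puts its rim 34.0 mm above the base tray's rim, which is the full nested height. It is under 1 mm off centre and within 0.3° of square.
- **Deep tray:** It stands upright and lengthwise on the pad. It is about 2 mm from the pad's middle in the top view (about 1–2 mm in the side view), with its yaw within 0.6° of the pad's.
- **Things to leave alone:** The mug and wax tin measured the same before and after, within 2 mm. The base tray did too, up to when I nested the shallow tray in it.

**Checks that failed or disagreed:**
- The final base-tray reading was no use, since it is mostly hidden; the side camera took the pad for it.
- The tape's outline was partial in the later views, so I have no exact figure for it. Nothing came near it, and it looks unmoved in the pictures.
- The cameras differ from each other by 2–4 mm throughout.
- When I first set the shallow tray down, the force peaked at about 33 N as it pressed on the bench, well under the 120 N wrist limit.

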